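Roll the packing tape up its gutter to the stop

TASK

Two sloped metal gutters stand on the table; in one a roll of packing tape is already parked at the top, in the other a roll still stands at the low end near the robot. With the fingertips, push that low roll up its gutter and over the small ridge, so that it stays parked between ridge and end stop and does not roll back. Only push it: do not take it between the fingers or lift it, and leave the parked roll and the other things where they are.

Things in the scene. Friction and masses are not known exactly. Their poses are not given: they have to be found in the camera images.
- roll: Roll of packing tape to be pushed: smooth cylinder, 108 mm diameter, 48 mm wide, 0.13 to 0.27 kg, standing like a wheel against the low lip of its gutter; let go below the ridge it rolls back there. Glossy, low friction (about 0.35): it turns and slips against a finger pushing from behind. Origin on its axis at one flat face; z along the axis; x and y turn as it rolls.
- roll_center (a point): Centre of the roll to be pushed (on its axis, mid width), 54 mm above the gutter floor. It starts about 150 mm down the slope from gutter_seat. The open core cannot be entered: take the roll as solid.
- gutter: Gutter of the roll to be pushed, fixed: aluminium channel 254 mm long, 60 wide (54 inside), rising 8 degrees along its own +x, away from the robot. Walls only 25 mm above the floor. A 10 mm lip across the floor lies 33 mm behind the starting roll's axis, a round 4 mm ridge 23 mm before the parked axis; end stop plate 59 mm high. Origin: on the table under its centre; floor there 30 mm up.
- gutter_seat (a point): Centre of the roll when parked, in the gutter to be filled (67 mm ahead of the gutter's origin, 94 mm above the table). x up the slope, y left across the gutter, z square to the floor. With its centre less than about 21 mm short of this point the roll has passed the ridge's crest (a few N) and drops into place; parked it has about 3 mm of play along x.
- full_gutter: The second gutter, of the same make and size, fixed to the table, in which a roll is already parked; which gutter is on the left varies.
- full_gutter_seat (a point): The same parked point in the second gutter; axes as for gutter_seat.
- parked_roll_center (a point): Centre of the already parked roll (108 mm in diameter, 48 mm wide); leave it parked.
- parked_roll: The roll already parked, same kind as the other; origin on its axis at one flat face.
- glue_stick: Bystander: glue stick standing upright, 27 mm in diameter, 97 mm high; origin at the centre of its foot.
- soap_box: Bystander: flat pale box of soap, 113 x 99 x 26 mm, lying on the table; origin under its centre.
- card_bundle: Bystander: bundle of white cards, 136 x 74 x 31 mm, lying on the table; origin under its centre.
Things that resemble listed ones, but are neither listed nor needed, are in the scene too. Leave any yellow look-alike of the roll alone.

How it is judged:
By the outcome, as a careful person would: the job done as asked, in the order asked, and still so for the second after the job is handed in, with the robot touching nothing.
It also fails if it takes over 42 s, if anything falls off the work surface, if the arm or the gripper's body presses on something with over 40 N, if the wrist force passes 120 N, or if a joint passes its speed limit or range.

ROBOT

A 6-joint arm with a two-finger parallel gripper is mounted at the origin on a cart in front of the work surface, level with it; the furniture and walls round the work are solid. World frame = base frame: x ahead of the robot, y to its left, z up, the work surface at z = 0. Lengths are in mm, angles in degrees, forces in N, time in s.
With the tool pointing down it reaches from about 350 to 725 mm from the base axis. Payload 6 kg.
Tool frame: the origin (TCP) lies on the front face of the gripper's body, between the roots of the fingers; the fingertips stand env.tips_ahead ahead of it and the grasp point (between the pads) lies 54 mm ahead of it (env.tips_ahead is the distance from the TCP to the fingertips, in mm); z points along the fingers, y is the line along which they close (so a half turn about z gives the same grasp; the last joint's range is limited). The gripper opens to 85 mm and grips with 20 to 120 N. Pads are 22 mm wide; open, the fingers measure 114 mm over their backs; the gripper's body (76 mm by 85 mm) begins 54 mm behind the grasp point. The pads swing forward as they close: fully open they stand 13 mm farther back than shut.
Start: joints at [-45.224, 2.303, 4.859, 0, -92.561, -19.12], TCP at [259.801, -540.82, 303.861] pointing down, gripper open.
Joint ranges: [-146.85, 146.85], [-73.84, 115.35], [-62.03, 85.46], [-188.31, 113.3], [-161.28, -10.13], [-171.36, 171.36]. Speed limits (degrees/s): [147.25, 147.25, 172.46, 180, 180, 180].

INTERFACE

Orientations are given as a 3x3 rotation matrix whose columns are the frame's x, y, z axes.
In Python, from cell import env gives the robot as it stands.
- The arm moves only by the tool carry_out, never from a script. Its argument "rows" is a list of rows, each a list of 2 entries, a list of its own where there are three numbers: the shift along the tool's x, y, z in m, then the turn about the tool's z in degrees. In form: [[[tx, ty, tz], yaw], ...]. A call has 1 to 20 rows; each row shifts and turns the commanded pose from where the row before left it, along the tool's axes as they then stand; what a row does not reach is not made up. A row lasts 1/8 s, in which the tool goes at most 62.5 mm and 10.7 degrees, less where a joint would pass 70% of its speed; a pose out of reach is approached as far as the arm can. A call with a gripper value outside its range is refused whole. "hand" is the opening, from 0 (shut) to 1 (fully open), set as the call begins (left out, the last holds). The fingers move at their own pace and stop on an object; "newtons" is the grip in N (left out, the last holds). Time passes only in rows, so rows that do not move let the fingers close. It gives the time, the measured TCP pose, the force, the opening and the grip force at its end, in the units of the state.
- env.get_obs(): the state, without advancing time (a new reading comes with each control period).
- env.snapshot(name): name is "scene" or "top"; returns a dict with "image" (384x512x3 uint8, red, green, blue), "range_z" (384x512 float32, mm along the optical axis (not along the pixel's ray), 0 where there is no reading), "camera_matrix" (3x3 intrinsics, pixels), "rvec" (rotation vector, rad) and "tvec" (3), from world to camera coordinates, as OpenCV has them. Camera axes: x right, y down, z forward; pixel columns grow to the right and rows downward; lengths in mm; the calibration is good to about 2 mm. A picture is of the moment at which its call begins.
- env.job_done(): hands the job in; it is judged then, once.
The state is a dict: "clock": time; "joint_positions": joint angles; "qd": joint speeds; "tau": joint torques, N m; "tcp_pos": TCP position; "orientation": TCP orientation; "contact_force": force on the tool from outside, world axes, zero at the start; "wrist_torque": the same for the moment, N m; "opening": finger opening in mm; "grip_force": force on a finger pad.
Only numpy, scipy, OpenCV 4.12 (cv2) and the standard library are available. Lean on these libraries where they do the work, as an engineer would, in place of code of your own. Each camera call takes 0.05 s, during which the arm holds its last target. There are 200 camera calls.

## Working session

There is one attempt and no reset: what is moved stays moved. The work goes in short steps, Python scripts to look and compute and a tool call to move; the robot and the scene stay as the last step left them, time stands still between calls to the robot, and variables do not carry over. Pictures are saved under pics/ and viewed, at most 10 in all, crops included, and the job is handed in when it is done.

Besides the shell and the picture viewer there is one more tool, called after "Emit:" by a JSON object that holds its "fn" and its "kwargs", one argument or row to a line. carry_out: Moves the arm, as the interface text tells. Its arguments: {"type":"object","properties":{"rows":{"type":"array","items":{"type":"array"}},"hand":{"type":"number"},"newtons":{"type":"number"}},"required":["rows"]}

```bash
mkdir -p pics
cat > h.py <<'E'
import numpy as np, cv2
from cell import env
def snap(n):
    s=env.snapshot(n); R=cv2.Rodrigues(np.array(s["rvec"],float))[0]; t=np.array(s["tvec"],float).ravel(); K=np.array(s["camera_matrix"])
    z=s["range_z"].astype(float); v,u=np.mgrid[:z.shape[0],:z.shape[1]]
    c=np.stack([(u-K[0,2])/K[0,0]*z,(v-K[1,2])/K[1,1]*z,z],-1)
    return s["image"],(c-t)@R, z>0
def save(im,n): cv2.imwrite("pics/"+n,cv2.cvtColor(im,cv2.COLOR_RGB2BGR))
E
python3 - <<'E'
from h import *
a,p,_=snap("scene"); b,q,_=snap("top")
np.savez("s.npz",a=a,p=p,b=b,q=q)
save(np.vstack([a,b])[:,:],"a.png")
im=np.hstack([a,b]); save(cv2.resize(im,(800,300)),"ab.png"); save(a,"scene.png"); save(b,"top.png")
print(env.tips_ahead, env.get_obs())
E
```

```text
72.6 {'clock': 0.1, 'joint_positions': array([-4.52238084e+01,  2.33641384e+00,  4.80781244e+00, -2.15319212e-02,
       -9.25605587e+01, -1.91201604e+01]), 'qd': array([ 0.00759062, -0.1190579 ,  0.0327088 ,  0.10806382,  0.01622151,
        0.07635638]), 'tau': array([-5.31222016e-03, -3.69342399e+01,  3.48279798e+01,  6.95182532e+00,
       -4.59962655e-03,  2.45858519e-05]), 'tcp_pos': array([ 259.78066612, -540.65682764,  302.97086957]), 'orientation': array([[-9.01402339e-01, -4.32981680e-01, -8.29548231e-04],
       [-4.32982447e-01,  9.01401313e-01,  1.36907551e-03],
       [ 1.54971249e-04,  1.59326769e-03, -9.99998719e-01]]), 'contact_force': array([ 0.30783509, -0.12252244, -0.17960283]), 'wrist_torque': array([-0.02266012,  0.01350309,  0.00912005]), 'grip_force': 0.0, 'opening': 85.81365114906414}
```

View pics/scene.png

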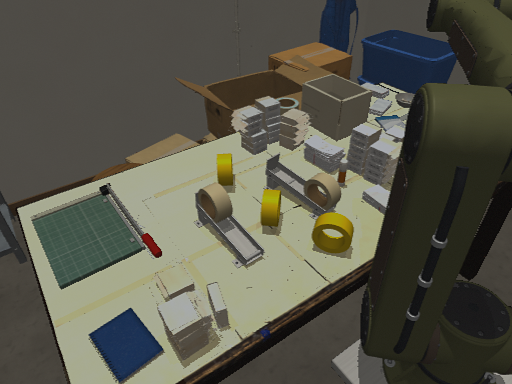

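View pics/top.png

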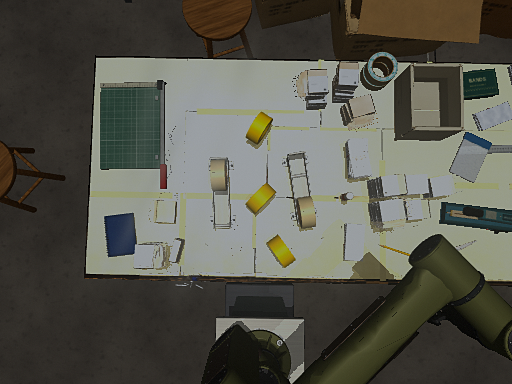

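The scene view shows the tan roll parked at (213,200) in the left gutter. The low tan roll is at (322,190), in the right gutter. In the top view these are at (220,175) and (306,212). The yellow rolls at top (259,126), (260,198) and (281,250) are look-alikes and don't count. The target is the tan one at top (306,212), standing at the robot end of its gutter. I'll check it in a crop and measure it.

Run:
```python
from h import *
d=np.load("s.npz"); a,p,b,q=[d[k] for k in "apbq"]
save(cv2.resize(b[130:280,190:390],(800,600),interpolation=cv2.INTER_CUBIC),"crop.png")
def show(n,P): print(n,len(P),P.min(0).round(),P.max(0).round(),np.median(P,0).round(1))
for nm,im,P,box in(("top",b,q,(290,325,145,235)),("scene",a,p,(262,345,150,218))):
    m=np.zeros(im.shape[:2],bool); m[box[2]:box[3],box[0]:box[1]]=1
    h=cv2.cvtColor(im,cv2.COLOR_RGB2HSV)
    tan=m&(h[...,1]>70)&(h[...,0]>5)&(h[...,0]<25)&(P[...,2]>28)
    gut=m&(h[...,1]<45)&(P[...,2]>8)&(P[...,2]<110)
    for k,mm in(("tan",tan),("gut",gut)):
        pts=P[mm]; show(nm+k,pts)
        (c,s,ang)=cv2.minAreaRect(pts[:,:2].astype(np.float32)); print(np.round(c,1),np.round(s,1),round(ang,1))
        if k=="tan": print("high",pts[pts[:,2]>np.percentile(pts[:,2],85)].mean(0).round(1))
        if nm=="top" and k=="gut":
            for x0 in range(300,700,15):
                r=pts[(pts[:,0]>=x0)&(pts[:,0]<x0+15)]
                if len(r)>2: print(x0,len(r),r[:,1].min().round(),r[:,1].max().round(),np.median(r[:,2]).round(),r[:,2].max().round())
```

```text
toptan 357 [ 475. -183.   30.] [ 656.   14. 1481.] [ 520.2 -148.9  115.4]
[ 528.9 -110.7] [167.3 193.2] 53.7
high [ 526.3 -144.9  176.6]
topgut 858 [ 456. -228.    8.] [780. -94. 110.] [ 656.8 -132.    39.6]
[ 617.2 -163.1] [320.5 127.6] 2.6
480 5 -228.0 -131.0 35.0 97.0
495 15 -221.0 -115.0 26.0 42.0
510 13 -210.0 -112.0 27.0 44.0
525 12 -221.0 -122.0 17.0 47.0
540 8 -125.0 -119.0 42.0 52.0
555 12 -191.0 -115.0 43.0 54.0
570 15 -228.0 -114.0 52.0 90.0
585 68 -171.0 -111.0 30.0 84.0
600 73 -171.0 -110.0 30.0 59.0
615 75 -221.0 -106.0 32.0 60.0
630 72 -220.0 -103.0 35.0 63.0
645 76 -163.0 -102.0 37.0 67.0
660 81 -224.0 -98.0 40.0 70.0
675 71 -172.0 -98.0 41.0 71.0
690 69 -224.0 -100.0 42.0 71.0
scenetan 1118 [-116. -304.   29.] [610. 525. 801.] [ 532.3 -141.2   85.3]
[314.1 178.5] [ 214.1 1083.7] 40.0
high [ 504.8 -126.7  151.2]
scenegut 1851 [ 487. -390.    8.] [917. -86. 110.] [ 670.7 -148.1   46. ]
[ 694.7 -179.8] [337.  321.1] 35.0
```

View pics/crop.png

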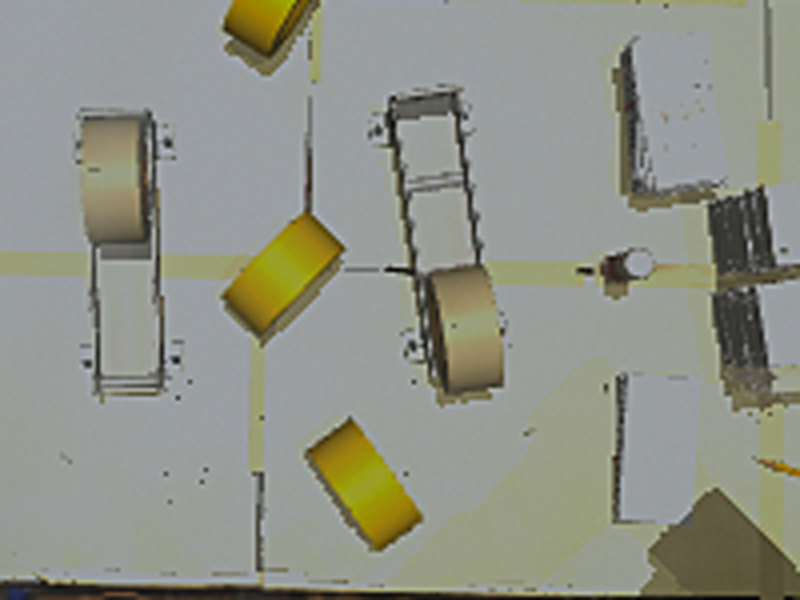

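The crop confirms it: tan roll at the low (near) end of the right gutter, with an empty seat beyond the ridge. Now a cleaner fit.

Run:
```python
from h import *
d=np.load("s.npz"); a,p,b,q=[d[k] for k in "apbq"]
P=q.reshape(-1,3); 
# gutter edge line fit between x 590..700
L=[]
for x0 in range(590,700,6):
    r=P[(P[:,0]>=x0)&(P[:,0]<x0+6)&(P[:,1]>-180)&(P[:,1]<-90)&(P[:,2]>18)&(P[:,2]<90)]
    if len(r)>5:L.append((x0+3,r[:,1].min(),r[:,1].max(),(r[:,1].min()+r[:,1].max())/2))
L=np.array(L); print(L.round(0)[::3])
k,c=np.polyfit(L[:,0],L[:,3],1); yaw=np.arctan(k); print("yaw",np.degrees(yaw),k,c)
ux=np.array([np.cos(yaw),np.sin(yaw)]); uy=np.array([-ux[1],ux[0]]); o=np.array([620,k*620+c])
for nm,PP,im in(("top",q,b),("scene",p,a)):
    A=PP.reshape(-1,3); s=(A[:,:2]-o)@ux; t=(A[:,:2]-o)@uy
    h=cv2.cvtColor(im,cv2.COLOR_RGB2HSV).reshape(-1,3)
    m=(abs(t)<40)&(s>-230)&(s<160)&(A[:,2]>5)&(A[:,2]<150)
    f=m&(abs(t)<20)
    print(nm,"profile along axis, max z / median / tmin tmax (>20)")
    for s0 in range(-190,120,8):
        g=f&(s>=s0)&(s<s0+8); w=m&(s>=s0)&(s<s0+8)&(A[:,2]>60)
        if g.sum()>2: print(s0+4,g.sum(),np.median(A[g,2]).round(),A[g,2].max().round(), (t[w].min().round(),t[w].max().round()) if w.sum() else "")
print(o,ux)
```

```text
[[ 593. -171. -112. -141.]
 [ 611. -168. -108. -138.]
 [ 629. -164. -106. -135.]
 [ 647. -163. -102. -133.]
 [ 665. -159.  -99. -129.]
 [ 683. -154.  -96. -125.]
 [ 701. -151.  -92. -122.]]
yaw 10.139460853698981 0.17883779193274266 -247.71546182858935
top profile along axis, max z / median / tmin tmax (>20)
-186 3 6.0 12.0 
-178 4 7.0 9.0 
-162 4 7.0 8.0 
-154 5 6.0 8.0 
-146 5 85.0 88.0 (np.float64(-20.0), np.float64(23.0))
-138 26 97.0 109.0 (np.float64(-22.0), np.float64(24.0))
-130 28 109.0 117.0 (np.float64(-22.0), np.float64(24.0))
-122 28 116.0 126.0 (np.float64(-23.0), np.float64(24.0))
-114 31 123.0 128.0 (np.float64(-22.0), np.float64(24.0))
-106 28 125.0 131.0 (np.float64(-24.0), np.float64(24.0))
-98 31 128.0 134.0 (np.float64(-22.0), np.float64(24.0))
-90 31 128.0 131.0 (np.float64(-23.0), np.float64(24.0))
-82 29 126.0 131.0 (np.float64(-24.0), np.float64(24.0))
-74 30 126.0 131.0 (np.float64(-23.0), np.float64(24.0))
-66 30 121.0 127.0 (np.float64(-24.0), np.float64(24.0))
-58 29 117.0 122.0 (np.float64(-24.0), np.float64(24.0))
-50 27 109.0 114.0 (np.float64(-24.0), 
[... 1993 characters left out ...]
37.0 40.0 (np.float64(-30.0), np.float64(29.0))
38 17 39.0 43.0 (np.float64(-29.0), np.float64(31.0))
46 14 42.0 45.0 (np.float64(-33.0), np.float64(32.0))
54 12 41.0 46.0 (np.float64(-32.0), np.float64(31.0))
62 9 42.0 44.0 (np.float64(-32.0), np.float64(31.0))
70 16 44.0 45.0 (np.float64(-30.0), np.float64(31.0))
78 10 44.0 47.0 (np.float64(-30.0), np.float64(31.0))
86 24 34.0 48.0 (np.float64(-31.0), np.float64(30.0))
94 16 46.0 50.0 (np.float64(-32.0), np.float64(30.0))
102 12 48.0 51.0 (np.float64(-30.0), np.float64(30.0))
110 35 103.0 115.0 (np.float64(-31.0), np.float64(31.0))
118 95 76.0 111.0 (np.float64(-32.0), np.float64(31.0))
[ 620.         -136.83603083] [0.98438217 0.17604473]
```

Roll centre is at about (530,-153,75) and gutter yaw is 10.1°. The seat should be near (677,-127,94), and the floor height and the 149 mm distance agree with the description. I'll shut the fingers, turn to the gutter's direction and move to a point behind the roll, staying high.

Emit:
{"fn": "carry_out", "kwargs": {
  "hand": 0,
  "newtons": 20,
  "rows": [
    [[0,0,0],7.75],
    [[0,0,0],7.75],
    [[-0.0227,0.0334,0],0],
    [[-0.0227,0.0334,0],0],
    [[-0.0227,0.0334,0],0],
    [[-0.0227,0.0334,0],0],
    [[-0.0227,0.0334,0],0],
    [[-0.0227,0.0334,0],0],
    [[-0.0227,0.0334,0],0],
    [[-0.0227,0.0334,0],0],
    [[-0.0227,0.0334,0],0],
    [[-0.0227,0.0334,0],0],
    [[0,0,0],0],
    [[0,0,0],0]
  ]
}}

```text
clock: 1.85
tcp_pos: [424.2, -172.1, 303.7]
orientation: [[-0.984, -0.177, -0.001], [-0.177, 0.984, -0.0], [0.001, 0.0, -1.0]]
contact_force: [0.0, -0.3, -0.8]
opening: -0.1
grip_force: 0.0
```

Emit:
{"fn": "carry_out", "kwargs": {
  "rows": [
    [[0,0,0.04],0],
    [[0,0,0.04],0],
    [[0,0,0.04],0],
    [[0,0,0.022],0],
    [[0,0,0.022],0],
    [[0,0,0],0],
    [[0,0,0],0]
  ]
}}

```text
clock: 2.72
tcp_pos: [424.5, -172.7, 141.0]
orientation: [[-0.984, -0.175, 0.001], [-0.175, 0.984, -0.001], [-0.001, -0.001, -1.0]]
contact_force: [-1.0, -0.0, 1.0]
opening: -0.1
grip_force: 0.0
```

Run:
```python
from h import *
a,p,_=snap("scene"); b,q,_=snap("top"); print(env.get_obs()["tcp_pos"],env.get_obs()["contact_force"])
im=np.hstack([cv2.resize(a[130:280,220:370],(400,400)),cv2.resize(b[140:260,240:360],(400,400))]); save(im,"c1.png")
```

```text
[ 424.77832599 -172.35640046  141.19391488] [-0.25826992 -0.46728604 -0.01681938]
```

View pics/c1.png

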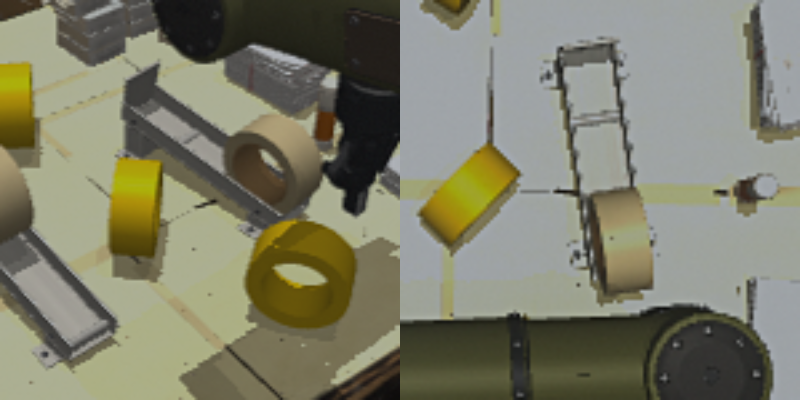

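The fingertips stand just behind the roll at mid height (left panel, ~(350,190)), and the way is clear. I'll close the gap and push along the 8° slope.

Emit:
{"fn": "carry_out", "kwargs": {
  "rows": [
    [[-0.015,0,0],0],
    [[-0.015,0,0],0],
    [[-0.006,0,0],0],
    [[-0.006,0,-0.0008],0],
    [[-0.006,0,-0.0008],0],
    [[-0.006,0,-0.0008],0],
    [[-0.006,0,-0.0008],0],
    [[-0.006,0,-0.0008],0],
    [[-0.006,0,-0.0008],0],
    [[-0.006,0,-0.0008],0],
    [[-0.006,0,-0.0008],0],
    [[-0.006,0,-0.0008],0],
    [[-0.006,0,-0.0008],0],
    [[0,0,0],0]
  ]
}}

```text
clock: 4.58
tcp_pos: [519.2, -155.0, 147.8]
orientation: [[-0.984, -0.176, -0.0], [-0.176, 0.984, 0.0], [0.0, 0.0, -1.0]]
contact_force: [-1.5, -0.7, 0.6]
opening: -0.0
grip_force: 0.5
```

```bash
cat > m.py <<'E'
from h import *
o=np.array([620,-136.84]);ux=np.array([.98438,.17604]);uy=np.array([-ux[1],ux[0]])
b,q,_=snap("top"); a,p,_=snap("scene")
for im,P in((b,q),(a,p)):
    A=P.reshape(-1,3); h=cv2.cvtColor(im,cv2.COLOR_RGB2HSV).reshape(-1,3); s=(A[:,:2]-o)@ux; t=(A[:,:2]-o)@uy
    m=(abs(t)<26)&(s>-160)&(s<112)&(A[:,2]>70)&(A[:,2]<160)&(h[:,1]>70)&(h[:,0]>5)&(h[:,0]<25)
    S=s[m];Z=A[m,2]; out=(Z>95)
    print("tan n",m.sum(),"s",S.min().round(1),S.max().round(1),"t",np.percentile(t[m],[2,98]).round(1),"zmax",np.percentile(Z,98).round(1))
    if im is b:
        M=np.c_[2*S[out],2*Z[out],np.ones(out.sum())]; r=np.linalg.lstsq(M,S[out]**2+Z[out]**2,rcond=None)[0]; print("circle s,z,R",r[:2].round(1),np.sqrt(r[2]+r[0]**2+r[1]**2).round(1))
st=env.get_obs(); x=st["tcp_pos"]; print("clock",st["clock"],"finger s,t",((x[:2]-o)@ux).round(1),((x[:2]-o)@uy).round(1),"z",x[2].round(1),"F",st["contact_force"].round(1))
np.savez("n.npz",a=a,b=b)
E
python3 m.py
```

```text
tan n 147 s -42.8 14.4 t [-22.1  23.8] zmax 134.1
circle s,z,R [-24.7  98. ] 33.5
tan n 417 s -93.6 10.1 t [-20.8  25.4] zmax 137.1
clock 4.675 finger s,t -102.8 -0.1 z 147.7 F [-0.4 -0.6 -0.6]
```

Emit:
{"fn": "carry_out", "kwargs": {
  "rows": [
    [[-0.006,0,-0.0008],0],
    [[-0.006,0,-0.0008],0],
    [[-0.006,0,-0.0008],0],
    [[-0.006,0,-0.0008],0],
    [[-0.006,0,-0.0008],0],
    [[-0.006,0,-0.0008],0],
    [[-0.006,0,-0.0008],0],
    [[-0.006,0,-0.0008],0],
    [[-0.006,0,-0.0008],0],
    [[-0.006,0,-0.0008],0],
    [[-0.006,0,-0.0008],0],
    [[-0.006,0,-0.0008],0],
    [[-0.005,0,-0.0007],0],
    [[-0.005,0,-0.0007],0],
    [[-0.004,0,-0.0006],0],
    [[0,0,0],0]
  ]
}}

```text
clock: 6.68
tcp_pos: [603.7, -139.8, 159.4]
orientation: [[-0.984, -0.176, -0.0], [-0.176, 0.984, 0.0], [-0.0, 0.0, -1.0]]
contact_force: [-0.9, -0.9, 0.2]
opening: -0.1
grip_force: 0.0
```

```bash
python3 m.py; python3 -c "
from h import *
d=np.load('n.npz'); save(np.hstack([cv2.resize(d['a'][130:280,220:370],(400,400)),cv2.resize(d['b'][140:260,240:360],(400,400))]),'c2.png')"
```

```text
tan n 163 s 67.2 111.8 t [-22.4  23.6] zmax 150.3
circle s,z,R [ 78.6 118.9] 26.5
tan n 495 s 2.7 108.6 t [-21.5  25.1] zmax 150.5
clock 6.775 finger s,t -16.8 -0.1 z 159.4 F [ 0.3 -0.7  0.9]
```

View pics/c2.png

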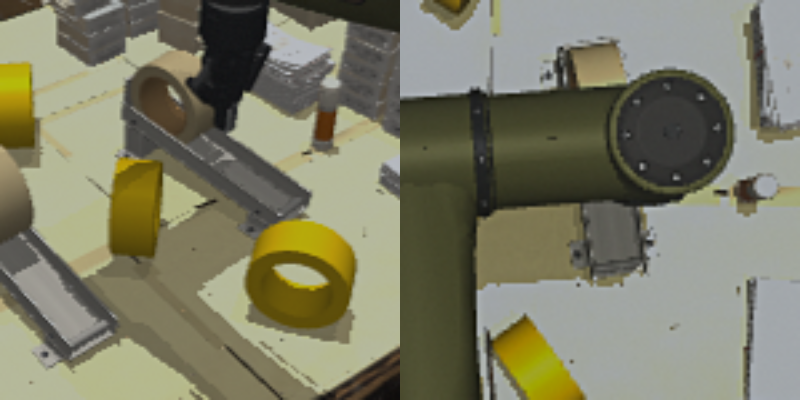

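The roll is at the top against the end stop (left panel ~(168,97)), with its top at 150 mm and no contact force. I'll back straight off, rise and check again.

Emit:
{"fn": "carry_out", "kwargs": {
  "rows": [
    [[0.004,0,0],0],
    [[0.008,0,0],0],
    [[0.02,0,0],0],
    [[0.02,0,0],0],
    [[0.02,0,0],0],
    [[0.02,0,0],0],
    [[0.02,0,0],0],
    [[0.02,0,0],0],
    [[0.02,0,-0.02],0],
    [[0,0,-0.03],0],
    [[0,0,-0.03],0],
    [[0,0,-0.03],0],
    [[0,0,-0.03],0],
    [[0,0,0],0],
    [[0,0,0],0],
    [[0,0,0],0],
    [[0,0,0],0]
  ]
}}

```text
clock: 8.9
tcp_pos: [453.7, -166.7, 298.7]
orientation: [[-0.984, -0.176, -0.001], [-0.176, 0.984, 0.0], [0.001, 0.0, -1.0]]
contact_force: [0.3, 0.5, 0.2]
opening: -0.5
grip_force: 0.0
```

```bash
python3 m.py; python3 -c "
from h import *
d=np.load('n.npz'); save(np.hstack([cv2.resize(d['a'][130:280,190:370],(400,340)),cv2.resize(d['b'][120:270,190:370],(400,340))]),'c3.png')"
```

```text
tan n 357 s 4.1 109.5 t [-22.  24.] zmax 149.8
circle s,z,R [57.2 97.8] 51.4
tan n 640 s 0.9 106.5 t [-22.4  25.6] zmax 150.6
clock 9.0 finger s,t -168.9 -0.2 z 299.1 F [ 0.6 -0.3 -0.5]
```

View pics/c3.png

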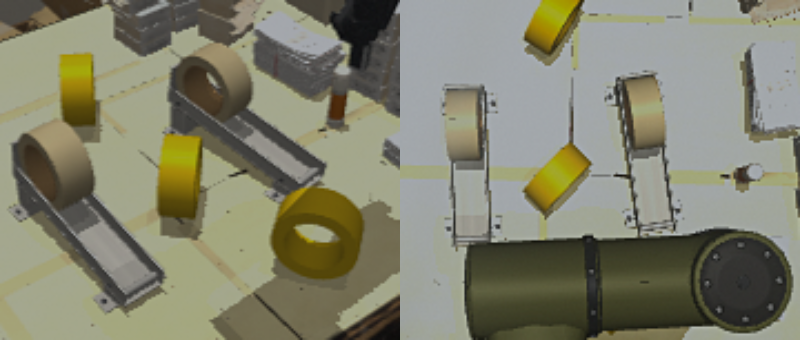

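The roll has stayed parked: its centre fits at s≈57, and the seat is at 58. The other roll and the bystanders haven't moved.

```bash
python3 -c "
from cell import env
print(env.job_done())"
```

```text
the job is handed in; nothing more can be done
None
```

The low roll was pushed over the ridge and stays parked at the top of its gutter, measured about 1 mm from the seat point; nothing else appears to have moved, and the job was handed in after about 9 s of robot time.

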